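# Load the shaker into the condiment carousel, turn it to the front and hold it

## Robot

A 7-joint arm with a two-finger parallel gripper is mounted at the origin on the work surface. World frame = base frame: x ahead of the robot, y to its left, z up, the work surface at z = 0. Lengths are in m, angles in rad, forces in N, time in s.
With the tool pointing down it reaches from about 0.35 to 0.9 m from the base axis. Payload 8.1 kg.
Tool frame: the origin (TCP) lies midway between the tips of the shut fingers; the grasp point (between the pads) lies 19 mm behind it; z points along the fingers, x is the direction in which the jaws open and shut, and the axes are right-handed (so a half turn about z gives the same grasp; the last joint's range is limited). The gripper opens to 92 mm and grips with 3 to 60 N. Pads are 19 mm wide; open, the fingers measure 130 mm over their backs; the gripper's body (75 mm by 190 mm) begins 47 mm behind the grasp point.
Start: joints at [1.24, 0.434, 0.025, 1.573, -0.012, 1.134, -0.075], TCP at [0.141, -0.609, 0.227] pointing down, gripper open.
Joint ranges: [-2.62, 2.62], [-0.44, 2.09], [-1.27, 1.32], [0.08, 2.57], [-1.32, 4.46], [0.12, 2], [-2.74, 2.74]. Speed limits (rad/s): [2.22, 2.22, 3.01, 3.01, 3.14, 3.14, 3.14].

## Interface

Orientations are given as a rotation vector (axis times angle).
In Python, from cell import arm gives the robot as it stands. The module is installed in compiled form; this text tells all that it offers.
- The arm moves only by the tool play_rows, never from a script. Its argument "motion" is a list of rows, each a list of 7 numbers: the gripper's target within -1 to 1 (fully open at 1, half-way at 0, shut at -1), then the shift along the tool's x, y, z in mm, then the turn, a rotation vector about the tool's x, y, z in rad. In form: [[claw, tx, ty, tz, ax, ay, az], ...]. A call has 1 to 10 rows; each row is the pose to reach, as a shift and turn from the pose measured when the call began, along the tool's axes at that moment; what a row does not reach only later rows make up. A row lasts 1/10 s, in which the tool goes at most 50 mm and 8.59 degrees, less where a joint would pass 70% of its speed; a pose out of reach is approached as far as the arm can. A call with a gripper value outside its range is refused whole. The fingers move at their own pace and stop on an object; "force" is the grip in N (left out, the last holds). Time passes only in rows, so rows that repeat a pose let the fingers close. It gives the time, the measured TCP pose, the force and the opening at its end, in the units of the state.
- arm.observe(): the state, without advancing time (a new reading comes with each control period).
- arm.get_image(name): name is "scene" or "top"; returns a dict with "img" (420x560x3 uint8, blue, green, red), "depth" (420x560 float32, m along the optical axis (not along the pixel's ray), 0 where there is no reading), "K" (3x3 intrinsics, pixels), "rvec" (rotation vector, rad) and "tvec" (3), from world to camera coordinates, as OpenCV has them. Camera axes: x right, y down, z forward; pixel columns grow to the right and rows downward; lengths in m; the calibration is good to about 2 mm. A picture is of the moment at which its call begins.
- arm.sign_off(): hands the job in, once; it reports no verdict.
Trained networks look in a picture, given as the dict that the camera call returned (one of the last four; its "shot" number tells which), for a name from the list of things; names that differ only in an ending like _2 or _b are one class to them, and where a whole thing is asked for, a point or a joint stands for the part that bears it (a point fixed in the world has none). Each returns a list of dicts, best first, with "score" (0 to 1); they miss things now and then, are a little off and sometimes report something else, mostly with a low value. They report only what shows in the picture. A call takes as long as a camera call.
- arm.look_for(picture, query): "box" ([left, top, width, height] as shares, 0 to 1, of the picture: columns of its width, rows of its height, round what is visible of it).
The state is a dict: "clock": time; "joints": joint angles; "dq": joint speeds; "joint_efforts": joint torques, N m; "position": TCP position; "ee_rot": TCP orientation; "force": force on the tool from outside, world axes, zero at the start; "ft_torque": the same for the moment, N m; "width": opening from 0.0 (shut) to 1.0 (fully open).
Only numpy, scipy, OpenCV 4.12 (cv2) and the standard library are available. Lean on these libraries where they do the work, as an engineer would, in place of code of your own. Each camera call takes 0.05 s, during which the arm holds its last target. There are 200 camera calls.

## Task

Lift the round shaker jar with the round knob out of the stock bin, stand it fully down in the empty socket of the condiment carousel and let go of it. Then gently turn the carousel by its upright post until that jar faces squarely to the front, over the steel tongue of the foot, and finish while still gripping the post firmly, holding the turntable still there. Leave the other containers in the bin and the things on the counter standing where they are.

Things in the scene. Friction and masses are not known exactly. Their poses are not given: they have to be found in the camera images.
- jar_center (a point): the shaker jar to fetch, steel, standing upright in the grey stock bin: the only round one there with a round knob. 108 mm tall; body 50 mm across (bottom edge bevelled to 42 mm over 6 mm) up to 56 mm, a short neck, then a plain cylindrical knob 28 mm across from 72 to 108 mm. This point is at its centre, 54 mm above its underside; z is its own upright axis. 0.1 to 0.21 kg
- bin: grey open stock bin on the counter, 210 x 280 mm (its x and y), 55 mm tall, walls and floor 5 mm thick, too heavy to shift; origin under its centre. Five steel containers stand in it about 95 to 105 mm apart, in any order
- foot: fixed black round foot of the condiment carousel, 248 mm across, 14 mm tall; origin under its centre, on the turning axis. Its x axis points to the front, along the steel tongue that sticks out of the foot (34 mm wide, rounded end 189 mm from the axis)
- turntable (a joint): turn of the carousel's steel turntable (240 mm across, top face 26 mm above the counter) on its foot, rad, growing anticlockwise seen from above; the empty socket is square to the front tongue at 0 and at every full turn (6.283). It starts between 2.0 and 4.28, turns freely either way with slight friction (under 1 N at the post), stays where left
- socket (a point): centre of the floor of the empty socket on the turntable, 26 mm above the counter and 78 mm from the turning axis: a dark steel ring 68 mm across outside, 60 mm inside, 14 mm deep. A seated jar has its centre 54 mm above this point. Four fixed flat-topped tins (55 mm across, tops 80 mm above the counter) stand 65 and 125 degrees to either side of it around the turntable
- post: round black grip of the upright turning post, which stands on the turntable opposite the empty socket, 88 mm from the turning axis. The grip is 22 mm across, from 111 to 166 mm above the counter, on a 14 mm steel stem, and spins freely on the stem, so a hand need not turn with the carousel. Origin at the grip's lower end, on its axis
- post_grip (a point): point on the axis of the post's black grip, 15 mm below its top, 151 mm above the counter
- square_tin_center (a point): bystander in the bin: square tin, 46 mm square, 60 mm tall, with a square 24 mm knob up to 82 mm; point at its centre, half-way up
- plain_tin_center (a point): bystander in the bin: round tin with a flat top and no knob, 50 mm across, 66 mm tall; point at its centre, half-way up
- low_tin_center (a point): bystander in the bin: low flat round tin, 58 mm across, 38 mm tall; point at its centre, half-way up
- cone_pourer_center (a point): bystander in the bin: round pourer, 48 mm across, tapering to a 12 mm spout at 98 mm; point at its centre, half-way up
- cup_stack_center (a point): bystander on the counter, around the carousel: stack of upturned paper cups, 84 mm across, 145 mm tall; point at its centre, half-way up
- pump_bottle_center (a point): bystander on the counter, around the carousel: white pump bottle, 64 mm across, 183 mm tall; point at its centre, half-way up
- lid_stack_center (a point): bystander on the counter, around the carousel: stack of white cup lids, 90 mm across, 58 mm tall; point at its centre, half-way up

How it is judged:
On the way, in this order (a step that is already met when the one before it is completed fails the run):
1. the shaker jar is lifted clear of the bin (height (world z) of jar_center above 0.125 m), for 0.1 s.
2. the jar stands in the empty socket, let go (horizontal distance between jar_center and socket below 0.008 m and z of jar_center in the frame of socket between 0.046 and 0.06 m and angle between jar_center's own z axis and vertical below 0.1 rad and contact force between the fingers and jar below 0.1 N), for 0.2 s.
3. the jar, still seated, faces the front while the post is gripped (horizontal distance between jar_center and socket below 0.008 m and z of jar_center in the frame of socket between 0.046 and 0.06 m and angle between jar_center's own z axis and vertical below 0.1 rad and y of jar_center in the frame of foot between -0.016 and 0.016 m and x of jar_center in the frame of foot above 0.06 m and contact force between the fingers and post above 1.5 N), for 0.2 s.
At the end, for the whole second after the job is handed in: Jar released, upright (0.1 rad) and fully down in the socket (within 8 mm of its centre), in front of the axis and within 16 mm of the tongue's centre line; fingers press on the post with over 1.5 N; turntable slower than 0.06 rad/s, all through the last second (all of step 3 and contact force between the fingers and jar below 0.1 N and velocity of joint turntable between -0.06 and 0.06 rad/s); the arm keeps its last pose, push and grip.
It fails at once if another container or thing is moved more than 40 mm or knocked over (distance of any of square_tin_center, plain_tin_center, low_tin_center, cone_pourer_center, cup_stack_center, pump_bottle_center, lid_stack_center from where it was at the start of the episode above 0.04 m or angle between any of square_tin_center, plain_tin_center, low_tin_center, cone_pourer_center, cup_stack_center, pump_bottle_center, lid_stack_center's own z axis and vertical above 0.6 rad).
It fails at once if the turntable is spun faster than 3 rad/s (velocity of joint turntable above 3 rad/s or velocity of joint turntable below -3 rad/s).
It fails at once if the jar is tipped over (more than 0.8 rad) (angle between jar_center's own z axis and vertical above 0.8 rad).
It also fails if it takes over 64 s, if anything falls off the work surface, if the arm or the gripper's body presses on something with over 40 N, if the wrist force passes 120 N, or if a joint passes its speed limit or range.

## Working session

There is one attempt and no reset: what is moved stays moved. The work goes in short steps, Python scripts to look and compute and a tool call to move; the robot and the scene stay as the last step left them, time stands still between calls to the robot, and variables do not carry over. Pictures are saved under pics/ and viewed, on a budget of 10 in all, crops included, one or two more only if the job needs it, and the job is handed in when it is done.

Besides the shell and the picture viewer there is one more tool, called after ">>>" as a command line: name --pt "numbers of a row" for each row, then --argument value for the rest. play_rows: Moves the arm, as the interface text tells. Its arguments: {"type":"object","properties":{"motion":{"type":"array"},"force":{"type":"number"}},"required":["motion"]}

```bash
mkdir -p pics; cat > h.py <<'E'
import numpy as np, cv2
from cell import arm
def cloud(p):
    d=p["depth"];K=p["K"];v,u=np.indices(d.shape)
    c=np.stack([(u-K[0,2])/K[0,0]*d,(v-K[1,2])/K[1,1]*d,d],-1)
    R=cv2.Rodrigues(np.array(p["rvec"],float))[0]
    w=(c-np.array(p["tvec"]).ravel())@R
    w[d==0]=np.nan
    return w
def proj(p,X):
    return cv2.projectPoints(np.array(X,float).reshape(-1,1,3),np.array(p["rvec"],float),np.array(p["tvec"],float),p["K"],None)[0][:,0]
E
python3 - <<'E'
from h import *
print(arm.observe())
ims=[]
for n in("scene","top"):
    p=arm.get_image(n);W=cloud(p);np.save(n+"W.npy",W);ims.append(p["img"].copy())
    print(n,-cv2.Rodrigues(p["rvec"])[0].T@np.array(p["tvec"]).ravel())
    for q in["jar_center","bin","foot","socket","post","post_grip","square_tin_center","plain_tin_center","low_tin_center","cone_pourer_center","cup_stack_center","pump_bottle_center","lid_stack_center"]:
        for r in arm.look_for(p,q)[:2]:
            l,t,w,h=np.array(r["box"])*[560,420,560,420]
            pt=W[int(min(419,t+h/2)),int(min(559,l+w/2))]
            print(q,round(r["score"],2),np.round([l,t,w,h]),pt.round(3))
    cv2.imwrite(f"pics/{n}0.png",p["img"])
E
```

```text
{'clock': 0.0, 'joints': array([ 1.24039342,  0.43525067,  0.02496248,  1.57407118, -0.01155752,
        1.1340273 , -0.07511226]), 'dq': array([ 0.00110947,  0.00052602,  0.00191903, -0.00126809, -0.00116325,
        0.00048479,  0.00177361]), 'joint_efforts': array([ 3.02620974e-04, -6.67857242e+01,  9.84650105e-01, -3.14455891e+01,
       -6.07008906e-02,  4.32223734e-02,  1.28310089e-04]), 'position': array([ 0.14096979, -0.60837102,  0.22593771]), 'ee_rot': array([-2.45880215e+00,  1.95410224e+00,  2.14622010e-03]), 'force': array([ 1.21485185, -0.4195761 ,  0.27527075]), 'ft_torque': array([-0.06035696, -0.06506973, -0.00048542]), 'width': 1.0035588493799839}
scene [1.46671423 0.19537641 1.01494861]
jar_center 0.72 [213. 141.  22.  44.] [ 0.477 -0.117  0.069]
bin 0.9 [123. 141. 127.  83.] [ 0.531 -0.206  0.039]
foot 0.57 [275. 167.  96.  91.] [0.629 0.155 0.084]
socket 0.66 [277. 164.  94.  76.] [0.633 0.154 0.122]
post 0.71 [321. 185.   7.  21.] [0.634 0.156 0.146]
post 0.56 [421. 190.  36.  72.] [0.673 0.408 0.124]
post_grip 0.63 [277. 167.  95.  73.] [0.634 0.159 0.121]
post
[... 836 characters left out ...]
 0.146 0.027]
post 0.62 [407. 255.  28.  20.] [ 0.468 -0.283  0.044]
post 0.6 [237. 196.  10.   3.] [0.624 0.155 0.166]
post_grip 0.68 [241. 194.   6.  12.] [0.62  0.153 0.166]
post_grip 0.46 [408. 256.  28.  20.] [ 0.468 -0.287  0.041]
square_tin_center 0.65 [380. 238.  21.  22.] [ 0.509 -0.197  0.089]
plain_tin_center 0.71 [342. 221.  28.  23.] [ 0.549 -0.119  0.072]
plain_tin_center 0.48 [235. 194.  13.   9.] [0.621 0.157 0.169]
low_tin_center 0.75 [408. 256.  29.  20.] [ 0.465 -0.286  0.042]
cone_pourer_center 0.56 [410. 223.  21.  17.] [ 0.549 -0.277  0.068]
cup_stack_center 0.96 [329. 128.  34.  43.] [ 0.742 -0.087  0.143]
lid_stack_center 0.72 [272. 119.  33.  37.] [0.801 0.047 0.06 ]
```

```bash
python3 - <<'E'
from h import *
a=cv2.imread("pics/scene0.png");b=cv2.imread("pics/top0.png")
cv2.imwrite("pics/both.png",np.vstack([cv2.resize(a[130:320,110:470],(800,422))[:300],cv2.resize(b[110:300,180:460],(443,300)).copy() if 0 else cv2.copyMakeBorder(cv2.resize(b[100:300,180:460],(420,300)),0,0,0,380,cv2.BORDER_CONSTANT)]))
cv2.imwrite("pics/top_big.png",cv2.resize(b[100:310,170:460],None,fx=2.7,fy=2.7,interpolation=cv2.INTER_CUBIC))
from scipy.optimize import least_squares
def circ(P,r=None):
    f=(lambda s:np.hypot(P[:,0]-s[0],P[:,1]-s[1])-(s[2] if r is None else r))
    s=least_squares(f,[*np.median(P,0),.1][:3],loss="soft_l1",f_scale=.002).x
    return s.round(4)
for n in("scene","top"):
    W=np.load(n+"W.npy").reshape(-1,3);x,y,z=W.T
    def sel(cx,cy,r,z0,z1): return W[(np.hypot(x-cx,y-cy)<r)&(z>z0)&(z<z1)]
    k=sel(.466,-.115,.03,.107,.125);print(n,"knob top",len(k),np.median(k,0).round(4),k.min(0).round(4),k.max(0).round(4))
    g=sel(.626,.155,.03,.160,.175);print("post top",len(g),np.median(g,0),g.min(0).round(4),g.max(0).round(4))
    t=sel(.54,.15,.16,.022,.031);print("table top",len(t),t.min(0).round(4),t.max(0).round(4))
    t=sel(.54,.15,.25,.008,.018);print("foot lvl",len(t),t.min(0).round(4),t.max(0).round(4))
    t=sel(.54,.15,.15,.074,.086);
    lab=cv2.kmeans(t[:,:2].astype(np.float32),4,None,(3,50,1e-5),10,2);print("tins",lab[2].round(4), lab[0])
    t=sel(.54,.15,.13,.034,.046);print("ring",len(t),np.median(t,0),t.min(0),t.max(0))
    f=sel(.54,.15,.25,.01,.017)
    rr=np.hypot(f[:,0]-.54,f[:,1]-.15)
    print("tongue?",f[rr>.14].mean(0),len(f[rr>.14]))
E
```

```text
scene knob top 73 [ 0.4667 -0.1234  0.1122] [ 0.4495 -0.1366  0.1072] [ 0.4778 -0.1089  0.1172]
post top 63 [0.6247417  0.15828105 0.16461053] [0.6127 0.1473 0.1602] [0.6345 0.1677 0.1685]
table top 2773 [0.4196 0.0298 0.022 ] [0.6577 0.2674 0.031 ]
foot lvl 828 [ 0.4167 -0.0993  0.008 ] [0.7062 0.2714 0.0179]
tins [[0.5774 0.2148]
 [0.5139 0.0748]
 [0.5912 0.0924]
 [0.4974 0.215 ]] 0.6095219490322563
ring 338 [0.52994564 0.13923378 0.0388448 ] [0.42160272 0.04983332 0.03400049] [0.63204768 0.24241084 0.04599945]
tongue? [0.65410458 0.04019108 0.0131518 ] 255
top knob top 108 [ 0.4626 -0.1239  0.1127] [ 0.4498 -0.1379  0.1087] [ 0.4755 -0.112   0.1156]
post top 70 [0.62218399 0.15712676 0.16572051] [0.6126 0.1462 0.1608] [0.6339 0.1669 0.1693]
table top 4451 [0.4187 0.0302 0.022 ] [0.6531 0.266  0.0309]
foot lvl 598 [ 0.4128 -0.0907  0.0082] [0.7757 0.2683 0.018 ]
tins [[0.5728 0.2151]
 [0.5107 0.0734]
 [0.4949 0.2133]
 [0.5875 0.0893]] 0.5727134602356045
ring 161 [0.47294456 0.14890903 0.03924012] [0.4247335  0.06397593 0.03430914] [0.6232755  0.22103002 0.04597956]
tongue? [0.67507954 0.06173768 0.01335908] 203
```

View pics/top_big.png

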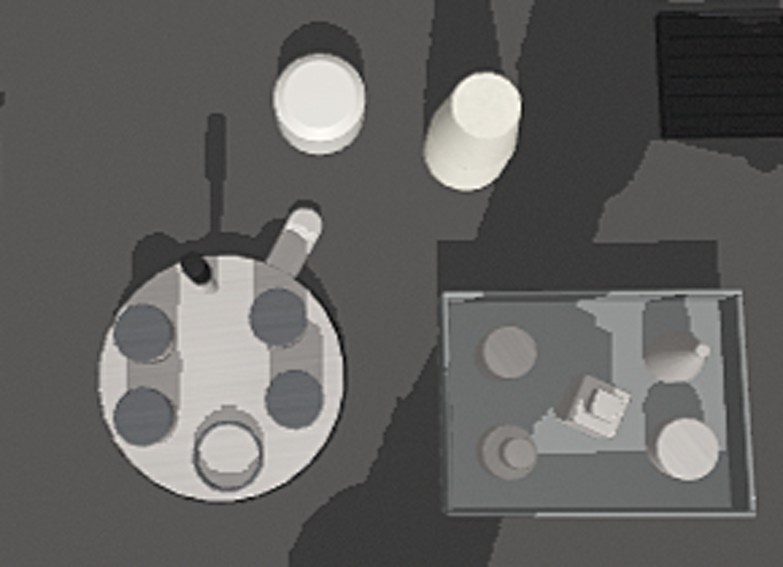

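View pics/scene0.png

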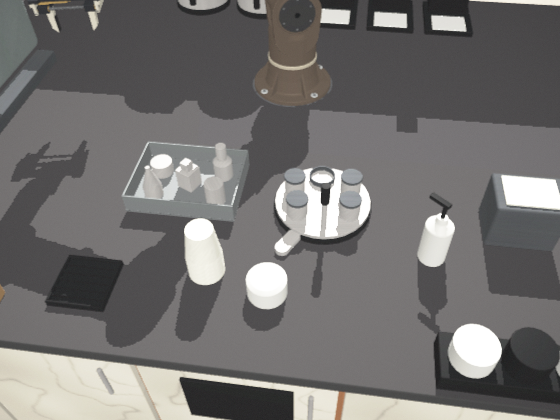

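The pictures show the jar with the round knob at big-top (515,453), and the empty socket ring at (229,455). The post is at (195,268) and the tongue end at (305,220). The jar measures about (0.463, -0.124) with its knob top at z 0.113, which fits the bin floor plus 108 mm. I'll go above it with the jaws along world x.

>>> play_rows --pt "0.4 -400 -423 0 0 0 -1.34" --pt "0.4 -400 -423 0 0 0 -1.34" --pt "0.4 -400 -423 0 0 0 -1.34" --pt "0.4 -400 -423 0 0 0 -1.34" --pt "0.4 -400 -423 0 0 0 -1.34" --pt "0.4 -400 -423 0 0 0 -1.34" --pt "0.4 -400 -423 0 0 0 -1.34" --pt "0.4 -400 -423 0 0 0 -1.34" --pt "0.4 -400 -423 0 0 0 -1.34" --pt "0.4 -400 -423 0 0 0 -1.34" --force 20

```text
clock: 2.4
position: [0.4183, -0.1906, 0.2271]
ee_rot: [3.141, 0.002, 0.001]
force: [0.3, -0.9, -0.9]
width: 0.7
```

```bash
cat >> h.py <<'E'
def go(x,y,z,h=0):
    """shift (mm) and turn, in current tool axes, to world x,y,z, pointing down, tool x at heading h"""
    s=arm.observe();R=cv2.Rodrigues(s["ee_rot"])[0]
    T=np.array([[np.cos(h),np.sin(h),0],[np.sin(h),-np.cos(h),0],[0,0,-1]])
    r=cv2.Rodrigues(R.T@T)[0].ravel()
    print("t",round(s["clock"],2),"pos",s["position"].round(4),"w",round(s["width"],3),"F",s["force"].round(1),"j",s["joints"].round(2))
    print("shift mm",(R.T@(np.array([x,y,z])-s["position"])*1000).round(1),"turn",r.round(3))
E
python3 - <<'E'
from h import *
go(.463,-.124,.227)
# carousel: refine axis, tongue, post, socket
from scipy.optimize import least_squares
for n in("scene","top"):
    W=np.load(n+"W.npy").reshape(-1,3);x,y,z=W.T
    r=np.hypot(x-.5375,y-.1485); a=np.arctan2(y-.1485,x-.5375)
    t=W[(z>.022)&(z<.03)&(r<.135)]; h=cv2.convexHull(t[:,:2].astype(np.float32))[:,0]
    s=least_squares(lambda s:np.hypot(h[:,0]-s[0],h[:,1]-s[1])-.12,[.5375,.1485],loss="soft_l1",f_scale=.002).x
    f=(z>.009)&(z<.019)&(r>.135)&(r<.195)&(abs(a+.57)<.3)
    P=W[f]; d=P.mean(0)[:2]-s
    v=cv2.fitLine(P[:,:2].astype(np.float32),cv2.DIST_HUBER,0,.01,.01).ravel()
    print(n,"axis",s,"tongue",f.sum(),np.arctan2(d[1],d[0]),"line",v,"rmax",np.hypot(*(P[:,:2]-s).T).max())
    k=(z>.034)&(z<.046)&(np.hypot(x-.46,y-.14)<.05)
    R=W[k][:,:2]; c=least_squares(lambda c:np.hypot(R[:,0]-c[0],R[:,1]-c[1])-.032,[.46,.14],loss="soft_l1",f_scale=.002).x
    print("ring",k.sum(),c,"dist",np.hypot(*(c-s)),"ang",np.arctan2(*(c-s)[::-1]))
    p=W[(z>.16)&(z<.175)&(np.hypot(x-.623,y-.157)<.03)][:,:2]; p=(p.min(0)+p.max(0))/2
    print("post",p,"dist",np.hypot(*(p-s)),"ang",np.arctan2(*(p-s)[::-1]))
E
```

```text
t 2.4 pos [ 0.4183 -0.1906  0.2271] w 0.7 F [ 0.3 -0.9 -0.9] j [ 0.73  0.21 -0.49  1.93  0.11  1.03  0.19]
shift mm [ 44.8 -66.5   0.1] turn [ 0.001 -0.001  0.002]
scene axis [0.53736586 0.14840916] tongue 240 -0.4929489357701131 line [ 0.89021695 -0.45553687  0.6797567   0.07191938] rmax 0.1891177365462697
ring 135 [0.4599082  0.13990723] dist 0.07792286291460897 ang -3.032267899330309
post [0.62360311 0.15749213] dist 0.08671425498610824 ang 0.1049383801045549
top axis [0.53556211 0.14741152] tongue 226 -0.4984964799208009 line [ 0.87806666 -0.47853836  0.67652273  0.07067934] rmax 0.1888001074691365
ring 123 [0.45824911 0.13834958] dist 0.07784227157746335 ang -3.0249140213896393
post [0.62324961 0.15658894] dist 0.08816644749360812 ang 0.10428086666562401
```

>>> play_rows --pt "0.3 45 -66 0 0 0 0" --pt "0.3 45 -66 0 0 0 0" --pt "0.3 45 -66 40 0 0 0" --pt "0.3 45 -66 80 0 0 0" --pt "0.3 45 -66 110 0 0 0" --pt "0.3 45 -66 125 0 0 0" --pt "0.3 45 -66 135 0 0 0" --pt "0.3 45 -66 145 0 0 0" --pt "0.3 45 -66 145 0 0 0" --pt "0.3 45 -66 145 0 0 0"

```text
clock: 3.4
position: [0.4637, -0.1247, 0.0826]
ee_rot: [3.141, 0.002, 0.002]
force: [0.0, -0.3, 0.3]
width: 0.648
```

```bash
python3 - <<'E'
from h import *
go(.463,-.124,.082)
p=arm.get_image("scene");q=arm.get_image("top")
a=cv2.resize(p["img"][120:230,110:260],(450,330));b=cv2.resize(q["img"][200:300,320:460],(462,330))
cv2.imwrite("pics/g.png",cv2.resize(np.hstack([a,b]),(800,290)))
E
```

```text
t 3.4 pos [ 0.4637 -0.1247  0.0826] w 0.648 F [ 0.  -0.3  0.3] j [ 0.51  0.43 -0.47  2.05  0.29  0.72 -0.14]
shift mm [-0.7 -0.7  0.6] turn [ 0.001 -0.002  0.002]
```

View pics/g.png

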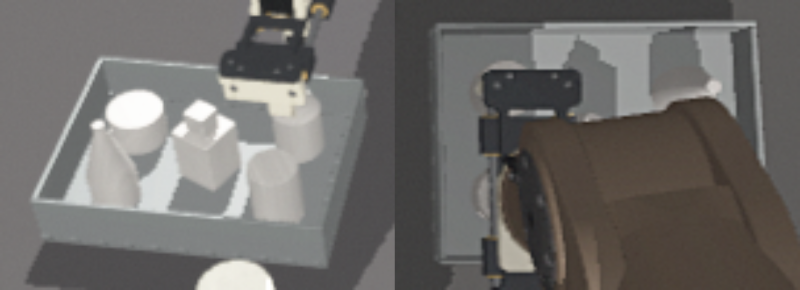

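The fingers straddle the jar's knob and the neighbours stand untouched. Next I close and lift.

>>> play_rows --pt "-1 0 0 0 0 0 0" --pt "-1 0 0 0 0 0 0" --pt "-1 0 0 0 0 0 0" --pt "-1 0 0 0 0 0 0" --pt "-1 0 0 0 0 0 0" --pt "-1 0 0 0 0 0 0" --force 25

```text
clock: 4.1
position: [0.4637, -0.1247, 0.0828]
ee_rot: [3.141, 0.002, 0.003]
force: [0.6, 0.2, -1.0]
width: 0.301
```

>>> play_rows --pt "-1 0 0 -15 0 0 0" --pt "-1 0 0 -40 0 0 0" --pt "-1 0 0 -70 0 0 0" --pt "-1 0 0 -100 0 0 0" --pt "-1 0 0 -125 0 0 0" --pt "-1 0 0 -140 0 0 0" --pt "-1 0 0 -140 0 0 0" --pt "-1 0 0 -140 0 0 0" --pt "-1 0 0 -140 0 0 0"

```text
clock: 5.0
position: [0.4627, -0.1245, 0.2216]
ee_rot: [3.141, 0.002, -0.0]
force: [0.4, 0.1, -1.1]
width: 0.3
```

```bash
python3 - <<'E'
from h import *
go(.459,.139,.215)
p=arm.get_image("scene")
cv2.imwrite("pics/l.png",cv2.resize(p["img"][50:230,110:380],(810,540))[:, :800])
E
```

```text
t 5.0 pos [ 0.4627 -0.1245  0.2216] w 0.3 F [ 0.4  0.1 -1.1] j [ 0.59  0.25 -0.53  1.89  0.15  1.04 -0.  ]
shift mm [  -3.3 -263.6    6.4] turn [0.001 0.    0.001]
```

View pics/l.png

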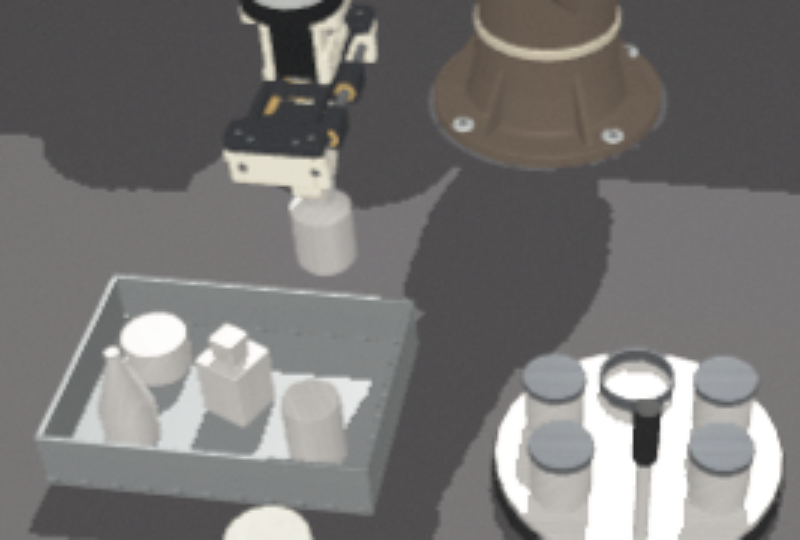

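The jar hangs upright under the gripper at (323,235). I'll carry it over the socket.

>>> play_rows --pt "-1 -3 -30 0 0 0 0" --pt "-1 -3 -65 0 0 0 0" --pt "-1 -3 -105 0 0 0 0" --pt "-1 -3 -145 0 0 0 0" --pt "-1 -3 -185 0 0 0 0" --pt "-1 -3 -220 0 0 0 0" --pt "-1 -3 -245 0 0 0 0" --pt "-1 -3 -264 0 0 0 0" --pt "-1 -3 -264 0 0 0 0" --pt "-1 -3 -264 0 0 0 0"

```text
clock: 6.05
position: [0.4589, 0.1392, 0.2206]
ee_rot: [3.141, 0.004, -0.003]
force: [-0.1, -1.1, -1.9]
width: 0.293
```

>>> play_rows --pt "-1 0 0 20 0 0 0" --pt "-1 0 0 45 0 0 0" --pt "-1 0 0 65 0 0 0" --pt "-1 0 0 75 0 0 0" --pt "-1 0 0 75 0 0 0" --pt "-1 0 0 75 0 0 0"

```text
clock: 6.65
position: [0.4591, 0.1389, 0.1461]
ee_rot: [3.141, 0.003, -0.002]
force: [0.1, -0.2, -1.5]
width: 0.297
```

```bash
python3 - <<'E'
from h import *
from scipy.optimize import least_squares
go(.459,.139,.145)
p=arm.get_image("scene");W=cloud(p).reshape(-1,3);x,y,z=W.T
k=(np.hypot(x-.459,y-.139)<.04)&(z>.078)&(z<.12)
P=W[k][:,:2];c=least_squares(lambda c:np.hypot(P[:,0]-c[0],P[:,1]-c[1])-.025,[.459,.139],loss="soft_l1",f_scale=.002).x
print("jar",k.sum(),c,P.min(0),P.max(0))
k=(z>.034)&(z<.046)&(np.hypot(x-.46,y-.14)<.05)
R=W[k][:,:2]; c=least_squares(lambda c:np.hypot(R[:,0]-c[0],R[:,1]-c[1])-.032,[.46,.14],loss="soft_l1",f_scale=.002).x
print("ring",k.sum(),c)
cv2.imwrite("pics/s.png",cv2.resize(p["img"][110:250,250:400],(750,590),interpolation=cv2.INTER_CUBIC)[:590])
E
```

```text
t 6.65 pos [0.4591 0.1389 0.1461] w 0.297 F [ 0.1 -0.2 -1.5] j [ 0.1   0.37 -0.64  1.98  0.28  0.88 -0.69]
shift mm [-0.1 -0.1  1.1] turn [0.001 0.001 0.002]
jar 240 [0.45851164 0.1400416 ] [0.46023235 0.11620937] [0.48739822 0.16460288]
ring 90 [0.45932935 0.14002419]
```

View pics/s.png

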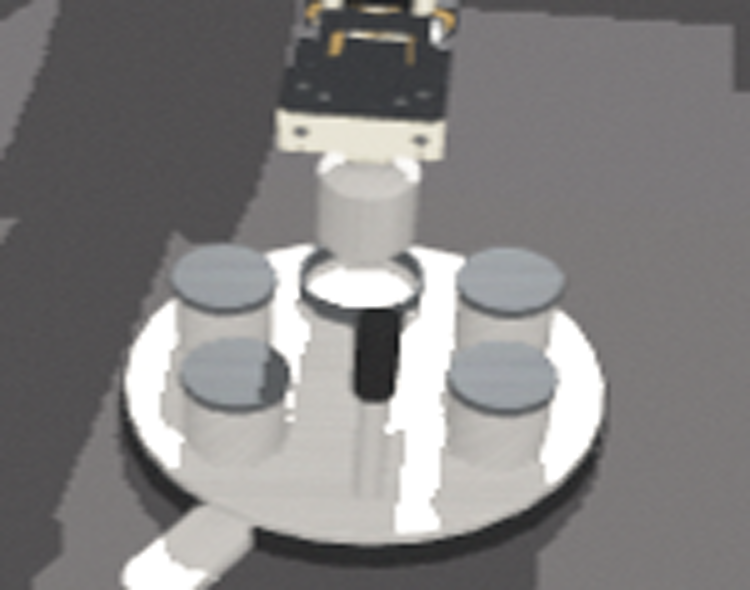

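The jar sits concentric over the ring at (362,280), with 1 mm between the two measurements. I'm lowering it slowly.

>>> play_rows --pt "-1 0 0 10 0 0 0" --pt "-1 0 0 20 0 0 0" --pt "-1 0 0 28 0 0 0" --pt "-1 0 0 33 0 0 0" --pt "-1 0 0 36 0 0 0" --pt "-1 0 0 39 0 0 0" --pt "-1 0 0 41 0 0 0" --pt "-1 0 0 41 0 0 0" --pt "-1 0 0 41 0 0 0"

```text
clock: 7.6
position: [0.4594, 0.1392, 0.1056]
ee_rot: [3.141, 0.003, -0.0]
force: [0.3, 0.4, -2.3]
width: 0.298
```

>>> play_rows --pt "-1 0 0 1 0 0 0" --pt "-1 0 0 2 0 0 0" --pt "-1 0 0 3 0 0 0" --pt "-1 0 0 3 0 0 0"

```text
clock: 8.0
position: [0.4598, 0.1398, 0.1037]
ee_rot: [3.141, 0.004, 0.001]
force: [-3.6, -1.7, 13.5]
width: 0.297
```

The fingers press at 13 N at z 0.1037, where 0.104 was expected, so the jar is seated. I'll open, wait and rise.

>>> play_rows --pt "0.3 0 0 0 0 0 0" --pt "0.3 0 0 0 0 0 0" --pt "0.3 0 0 0 0 0 0" --pt "0.3 0 0 0 0 0 0" --pt "0.3 0 0 0 0 0 0" --pt "0.3 0 0 0 0 0 0" --pt "0.3 0 0 0 0 0 0"

```text
clock: 8.7
position: [0.4598, 0.1398, 0.1036]
ee_rot: [3.141, 0.004, 0.001]
force: [-0.2, -0.4, 0.2]
width: 0.65
```

>>> play_rows --pt "0.3 0 0 -15 0 0 0" --pt "0.3 0 0 -40 0 0 0" --pt "0.3 0 0 -80 0 0 0" --pt "0.3 0 0 -120 0 0 0" --pt "0.3 0 0 -145 0 0 0" --pt "0.3 0 0 -145 0 0 0" --pt "0.3 0 0 -145 0 0 0"

```text
clock: 9.4
position: [0.4597, 0.1397, 0.2487]
ee_rot: [3.141, 0.003, 0.003]
force: [-0.5, -0.4, 0.4]
width: 0.654
```

```bash
cat >> h.py <<'E'
from scipy.optimize import least_squares
def jarpost():
    p=arm.get_image("scene");W=cloud(p).reshape(-1,3);x,y,z=W.T;r=np.hypot(x-.5365,y-.148)
    k=(z>.131)&(z<.139)&(r<.11)
    print("knob top",k.sum(),np.median(W[k],0).round(4))
    k=(z>.16)&(z<.172)&(r<.11)&(r>.06)
    P=W[k]
    if len(P):print("post top",k.sum(),((P.min(0)+P.max(0))/2).round(4))
    return p,W
E
python3 - <<'E'
from h import *
p,W=jarpost();x,y,z=W.T
k=(np.hypot(x-.46,y-.14)<.06)&(z>.05)&(z<.079)&(x<.487)
P=W[k][:,:2];c=least_squares(lambda c:np.hypot(P[:,0]-c[0],P[:,1]-c[1])-.025,[.459,.139],loss="soft_l1",f_scale=.002).x
print("body",k.sum(),c)
go(.6235,.157,.235,0)
cv2.imwrite("pics/s2.png",cv2.resize(p["img"][100:250,250:400],(590,590),interpolation=cv2.INTER_CUBIC))
E
```

```text
knob top 83 [0.4681 0.1445 0.1336]
post top 67 [0.6248 0.1574 0.1647]
body 161 [0.45861139 0.14020955]
t 9.45 pos [0.4593 0.1395 0.248 ] w 0.647 F [-0.8 -0.7 -0.1] j [ 0.16  0.25 -0.68  1.84  0.18  1.11 -0.59]
shift mm [164.2 -17.2  13. ] turn [ 0.001 -0.     0.002]
```

View pics/s2.png

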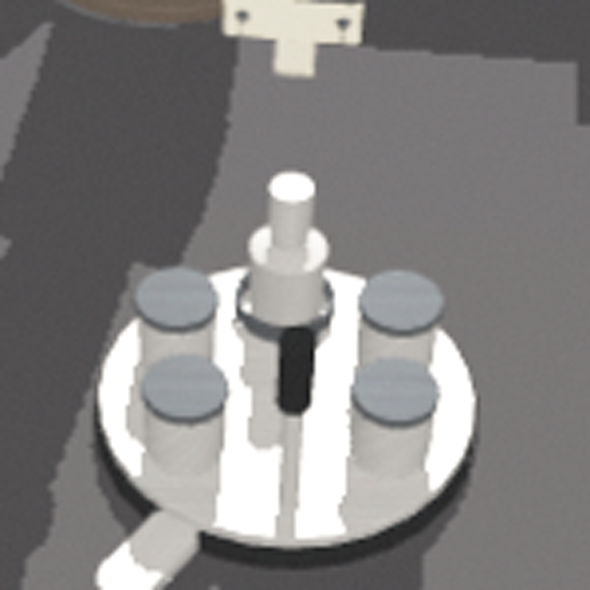

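The jar is seated: its knob top is at z 0.134 and its body axis lies on the socket. Next stop is the post.

>>> play_rows --pt "0.3 40 -4 0 0 0 0" --pt "0.3 80 -8 0 0 0 0" --pt "0.3 120 -12 0 0 0 0" --pt "0.3 150 -16 0 0 0 0" --pt "0.3 164 -17 0 0 0 0" --pt "0.3 164 -17 20 0 0 0" --pt "0.3 164 -17 55 0 0 0" --pt "0.3 164 -17 90 0 0 0" --pt "0.3 164 -17 116 0 0 0" --pt "0.3 164 -17 116 0 0 0"

```text
clock: 10.45
position: [0.6199, 0.1552, 0.1264]
ee_rot: [3.138, 0.004, -0.014]
force: [-0.2, -0.5, -0.2]
width: 0.654
```

>>> play_rows --pt "-1 0 0 0 0 0 0" --pt "-1 0 0 0 0 0 0" --pt "-1 0 0 0 0 0 0" --pt "-1 0 0 0 0 0 0" --pt "-1 0 0 0 0 0 0" --pt "-1 0 0 0 0 0 0" --force 20

```text
clock: 11.05
position: [0.6222, 0.1553, 0.1274]
ee_rot: [3.139, 0.003, -0.007]
force: [6.5, 2.2, -1.2]
width: 0.235
```

```bash
cat >> h.py <<'E'
def arc(a0,a1,n,z=.132,c=(.5365,.148),r=.0875):
    s=arm.observe();R=cv2.Rodrigues(s["ee_rot"])[0]
    print("t",s["clock"],"F",s["force"].round(1),"w",round(s["width"],3),"pos",s["position"].round(4),"ang",np.arctan2(*(s["position"][:2]-c)[::-1]).round(3),"r",np.hypot(*(s["position"][:2]-c)).round(4))
    for a in np.linspace(a0,a1,n+1)[1:]:
        print(a.round(3),(R.T@(np.array([c[0]+r*np.cos(a),c[1]+r*np.sin(a),z])-s["position"])*1000).round(0))
E
python3 -c "
from h import *
arc(.105,.80,10)"
```

```text
t 11.05 F [ 6.5  2.2 -1.2] w 0.235 pos [0.6222 0.1553 0.1274] ang 0.085 r 0.086
0.174 [ 0. -8. -5.]
0.244 [ -1. -14.  -5.]
0.314 [ -2. -20.  -5.]
0.383 [ -5. -25.  -5.]
0.452 [ -7. -31.  -5.]
0.522 [-10. -36.  -5.]
0.592 [-13. -41.  -5.]
0.661 [-17. -46.  -5.]
0.73 [-20. -51.  -5.]
0.8 [-25. -55.  -5.]
```

The post is gripped, with an opening of 21.6 mm. I'm turning anticlockwise in short arcs.

>>> play_rows --pt "-1 1 -4 0 0 0 0" --pt "-1 0 -9 0 0 0 0" --pt "-1 -1 -15 0 0 0 0" --pt "-1 -3 -22 0 0 0 0" --pt "-1 -6 -28 0 0 0 0" --pt "-1 -9 -34 0 0 0 0" --pt "-1 -13 -40 0 0 0 0" --pt "-1 -17 -46 0 0 0 0" --pt "-1 -20 -51 0 0 0 0" --pt "-1 -25 -55 0 0 0 0"

```text
clock: 12.05
position: [0.5959, 0.209, 0.1274]
ee_rot: [3.136, 0.002, -0.01]
force: [-2.6, -4.4, 2.4]
width: 0.235
```

```bash
python3 -c "
from h import *
arc(.8,1.5,10,.1275)"
```

```text
t 12.05 F [-2.6 -4.4  2.4] w 0.235 pos [0.5959 0.209  0.1274] ang 0.799 r 0.0852
0.87 [-3. -6. -0.]
0.94 [ -8. -10.  -0.]
1.01 [-13. -13.  -0.]
1.08 [-18. -16.  -0.]
1.15 [-24. -19.  -0.]
1.22 [-29. -21.  -0.]
1.29 [-35. -23.  -0.]
1.36 [-41. -25.   0.]
1.43 [-47. -26.   0.]
1.5 [-53. -26.   0.]
```

Tracking well.

>>> play_rows --pt "-1 -4 -5 0 0 0 0" --pt "-1 -8 -10 0 0 0 0" --pt "-1 -13 -13 0 0 0 0" --pt "-1 -18 -16 0 0 0 0" --pt "-1 -24 -19 0 0 0 0" --pt "-1 -29 -21 0 0 0 0" --pt "-1 -35 -23 0 0 0 0" --pt "-1 -41 -25 0 0 0 0" --pt "-1 -47 -26 0 0 0 0" --pt "-1 -53 -26 0 0 0 0"

```text
clock: 13.05
position: [0.5428, 0.2332, 0.1274]
ee_rot: [3.133, 0.0, -0.01]
force: [0.9, -5.2, -0.1]
width: 0.234
```

```bash
python3 -c "
from h import *
arc(1.5,2.15,10,.1275)"
```

```text
t 13.05 F [ 0.9 -5.2 -0.1] w 0.234 pos [0.5428 0.2332 0.1274] ang 1.497 r 0.0855
1.565 [-6. -2. -0.]
1.63 [-11.  -2.  -0.]
1.695 [-17.  -2.   0.]
1.76 [-23.  -1.   0.]
1.825 [-28.   1.   0.]
1.89 [-34.   2.   0.]
1.955 [-39.   4.   0.]
2.02 [-44.   6.   0.]
2.085 [-49.   9.   0.]
2.15 [-54.  12.   0.]
```

>>> play_rows --pt "-1 -6 -1 0 0 0 0" --pt "-1 -11 -1 0 0 0 0" --pt "-1 -17 -1 0 0 0 0" --pt "-1 -23 0 0 0 0 0" --pt "-1 -28 2 0 0 0 0" --pt "-1 -34 3 0 0 0 0" --pt "-1 -39 5 0 0 0 0" --pt "-1 -44 7 0 0 0 0" --pt "-1 -49 10 0 0 0 0" --pt "-1 -54 13 0 0 0 0"

```text
clock: 14.05
position: [0.488, 0.2201, 0.1275]
ee_rot: [3.133, 0.001, -0.012]
force: [2.0, -2.6, -10.1]
width: 0.232
```

```bash
python3 -c "
from h import *
jarpost()
arc(2.15,2.647,9,.1275,r=.0865)"
```

```text
knob top 62 [0.5789 0.0838 0.1335]
t 14.1 F [ 1.2 -3.6 -8. ] w 0.234 pos [0.4871 0.2194 0.1275] ang 2.176 r 0.0868
2.205 [-2.  2. -0.]
2.26 [-6.  5.  0.]
2.316 [-9.  8.  0.]
2.371 [-13.  11.   0.]
2.426 [-16.  15.   0.]
2.481 [-19.  18.   0.]
2.537 [-22.  22.   0.]
2.592 [-24.  26.   0.]
2.647 [-27.  30.   0.]
```

>>> play_rows --pt "-1 -3 2 0 0 0 0" --pt "-1 -6 5 0 0 0 0" --pt "-1 -9 8 0 0 0 0" --pt "-1 -13 11 0 0 0 0" --pt "-1 -16 15 0 0 0 0" --pt "-1 -19 18 0 0 0 0" --pt "-1 -22 22 0 0 0 0" --pt "-1 -24 26 0 0 0 0" --pt "-1 -27 30 0 0 0 0" --pt "-1 -27 30 0 0 0 0"

```text
clock: 15.1
position: [0.4584, 0.1887, 0.1276]
ee_rot: [3.132, 0.001, -0.017]
force: [-5.5, 3.0, -14.8]
width: 0.236
```

```bash
cat >> h.py <<'E'
def check(n):
    p,W=jarpost();x,y,z=W.T;c=np.array([.5365,.148])
    k=(z>.05)&(z<.079)&(np.hypot(x-.6052,y-.1109)<.04)
    P=W[k][:,:2];m=least_squares(lambda m:np.hypot(P[:,0]-m[0],P[:,1]-m[1])-.025,[.605,.111],loss="soft_l1",f_scale=.002).x
    d=m-np.array([.5374,.1484]);t=-.494;print("jar body",k.sum(),m,"x,y in foot",d@[np.cos(t),np.sin(t)],d@[-np.sin(t),np.cos(t)])
    arc(2.647,2.647,1,.1275,r=.0865)
    cv2.imwrite(f"pics/{n}.png",cv2.resize(p["img"][100:260,240:400],(590,590),interpolation=cv2.INTER_CUBIC))
E
python3 -c "
from h import *
check('f')"
```

```text
knob top 72 [0.6027 0.1104 0.133 ]
jar body 174 [0.60128055 0.10985491] x,y in foot 0.07451941596648895 -0.003647713794996749
t 15.15 F [ -6.3   2.8 -15. ] w 0.234 pos [0.4585 0.189  0.1275] ang 2.657 r 0.0881
2.647 [ 2. -0.  0.]
```

View pics/f.png

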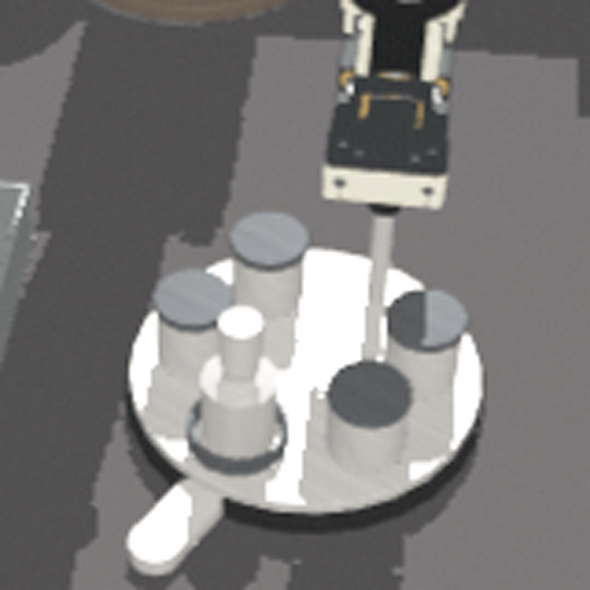

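The jar stands in the ring directly above the tongue at (237,420)/(170,530), about 4 mm off its centre line. I'll hold, check that it stays steady, then hand in.

>>> play_rows --pt "-1 0 0 0 0 0 0" --pt "-1 0 0 0 0 0 0" --pt "-1 0 0 0 0 0 0" --pt "-1 0 0 0 0 0 0" --pt "-1 0 0 0 0 0 0" --pt "-1 0 0 0 0 0 0" --pt "-1 0 0 0 0 0 0" --pt "-1 0 0 0 0 0 0" --force 25

```text
clock: 15.95
position: [0.4585, 0.189, 0.1275]
ee_rot: [3.132, 0.002, -0.017]
force: [-2.9, 1.9, -12.7]
width: 0.231
```

```bash
python3 -c "
from h import *
check('f2')
print(arm.observe()['dq'].round(4))
print(arm.sign_off())"
```

```text
knob top 71 [0.6034 0.1092 0.133 ]
jar body 169 [0.60142268 0.10964247] x,y in foot 0.0747452839367278 -0.0037673629300265313
t 16.0 F [ -4.8   1.3 -12.6] w 0.235 pos [0.4585 0.189  0.1275] ang 2.658 r 0.0881
2.647 [ 2. -0.  0.]
[-0.0013  0.0018  0.0004 -0.0013  0.0006 -0.0007  0.0011]
the job is handed in; nothing more can be done
None
```

I lifted the shaker jar out of the bin, stood it in the empty socket and let go of it. I then turned the carousel anticlockwise by its post until the jar faced the tongue, and handed the job in at 16 s with the post still gripped. The hand-in gives no verdict, so what follows rests on my own measurements.

- **Seating:** the knob top measured z = 0.133 m, against 0.134 m expected for a jar fully down. Before the turn, the body axis was within about 2 mm of the socket centre.
- **Facing:** the jar is about 75 mm in front of the axis (78 mm expected) and about 4 mm off the tongue's centre line (limit 16 mm). The last two readings agreed.
- **Grip and stillness:** the fingers are closed on the 22 mm grip at a set 25 N. The tool position did not change over the last 0.8 s, and joint speeds were near zero. I did not measure the finger force on the post directly.
- **Others:** no sign that any other container or thing was touched. I last saw the bin's containers in place just after the lift, and did not re-measure them, or the counter things, at the end.

One reading disagreed with what I expected: about 13 N of downward force on the tool while it held the post, which I did not explain. It held at about that level and is well under the limits.

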